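# Turn a drum lid over with the spatula

## Task

The round lid lies plug side down on the cork mat, and its seal must be turned up to air without the gripper touching the lid. Lift the spatula out of its rest, lay it flat on the desk or mat and let go, take it again across the handle, and use its blade to turn the lid over so that it lies flat on the mat with its plug up. Then lay the spatula down flat, clear of the lid, and leave the cup, tin and weight behind the work where they stand.

Things in the scene. Friction and masses are not known exactly. Their poses are not given: they have to be found in the camera images.
- work_mat: Fixed flat cork mat on the desk, 240 (its x) x 380 (its y) x 4 mm high, gripping surface. Origin at the centre of its underside, z up; its long side runs along its y, roughly across the view of the robot.
- drum_lid: Loose round lid, 90 g: aluminium flange 100 mm across, 4.5 mm thick, and on one side a dark rubber plug 68 mm across, 8 mm high; plug down, the flange overhangs 16 mm with an 8 mm gap below. Origin: centre of the plug's free face; z points from plug to flange (up at the start, down when turned over). Levered up at one side, it tips over its opposite rim, which holds on the cork.
- spatula: Spatula, 150 g, both faces alike. Origin mid-handle; x to the blade, y across it, z square to it. Wooden handle 120 x 16 x 16 mm; neck 8 mm thick; rigid steel blade from x = 95 to 185 mm, 60 mm wide, 2.5 mm thick, in the handle's middle plane. Centre of mass x = 45 mm. Starts on edge in the rest, origin 38.5 mm up. Flat on the desk it lies on its handle, origin 8 mm up, blade just off the desk.
- blade_edge (a point): Middle of the spatula blade's straight front edge, 185 mm from the spatula's origin along its x.
- rest: Fixed wooden rest. Origin on the desk under the middle of the spatula's handle, x as the spatula's. Base x = -62 to 182 mm, 50 mm wide, 8 mm high. Two cheeks, x = 105 to 175 mm, 34 mm high, hold the blade in a 7 mm slot; a post at x = -50 mm, 40 mm high, 46 mm wide, holds the handle in a 22 mm notch. The handle is free from x = -40 to 60 mm; the spatula lifts straight up, clear after 35 mm.
- cup_steel: Steel cup, 65 mm wide, 48 mm high, standing behind the work to be left alone; origin at the centre of its underside.
- sample_tin_b: Round grey sample tin, 70 mm wide, 48 mm high, to be left alone; origin at the centre of its underside.
- weight_200: Brass balance weight with a knob, 32 mm wide, 34 mm high, to be left alone; origin at the centre of its underside.

How it is judged:
By the outcome, as a careful person would: the job done as asked, in the order asked, and still so for the second after the job is handed in, with the robot touching nothing.
It also fails if it takes over 61 s, if anything falls off the work surface, if the arm or the gripper's body presses on something with over 40 N, if the wrist force passes 120 N, or if a joint passes its speed limit or range.

## Robot

A 6-joint arm with a two-finger parallel gripper is mounted at the origin on a cart in front of the work surface, level with it; the furniture and walls round the work are solid. World frame = base frame: x ahead of the robot, y to its left, z up, the work surface at z = 0. Lengths are in mm, angles in rad, forces in N, time in s.
With the tool pointing down it reaches from about 350 to 975 mm from the base axis. Payload 7.1 kg.
Tool frame: the origin (TCP) lies on the front face of the gripper's body, between the roots of the fingers; the fingertips stand 80 mm ahead of it and the grasp point (between the pads) lies 61 mm ahead of it (env.tips_ahead is the distance from the TCP to the fingertips, in mm); z points along the fingers, y is the line along which they close (so a half turn about z gives the same grasp; the last joint's range is limited). The gripper opens to 88 mm and grips with 3 to 60 N. Pads are 20 mm wide; open, the fingers measure 115 mm over their backs; the gripper's body (75 mm by 178 mm) begins 61 mm behind the grasp point.
Start: joints at [-0.019, 0.423, 1.63, -0, 1.089, -0.019], TCP at [624.984, 0.026, 302.675] pointing down, gripper open.
Joint ranges: [-3, 3], [-0.9, 2.11], [0.09, 2.58], [-1.31, 4.45], [0.11, 2.69], [-2.54, 2.54]. Speed limits (rad/s): [2.39, 2.39, 3.01, 3.14, 3.14, 3.14].

## Interface

Orientations are given as a unit quaternion [x, y, z, w].
In Python, from station import env, set_gripper, viewer, workorder gives the robot as it stands. Calls block until the motion is done:
- env.reach(position, orientation): joint-space move of the TCP to a pose.
- env.move_l(position, rot=None, rate=150, f_stop=None): straight line of the TCP; rot=None keeps the orientation; rate is the mean speed in mm/s. With f_stop (N) it stops when the force on the tool has changed by that much, and returns True; else False.
- env.move_joints(angles): joint-space move.
- set_gripper(opening): finger opening in mm; the grip force is fixed at half the most; returns when the fingers have stopped.
- env.hold(seconds).
- env.ik(position, orientation): joint angles nearest the present ones, or None.
- env.read_state(): the state.
- viewer.camera(name): name is "scene" or "side" or "wrist"; returns the picture (400x640x3 uint8, blue, green, red); there is no depth.
- viewer.camera_params(name): a dict with "fx", "fy", "cx", "cy" (pixels), "pose" (4x4, takes a point from camera to world coordinates); the wrist camera has in their place "tool_from_camera" (4x4, takes a point from camera to tool coordinates, whose origin is the TCP and whose axes are the flange's). Camera axes: x right, y up, looking along -z (the intrinsics and any distortion apply to the point x, -y, -z); pixel columns grow to the right and rows downward; lengths in mm; the calibration is good to about 2 mm. The wrist camera is an equidistant fisheye: a pixel r from the principal point sees the ray r / f radians off the axis. A picture is of the moment at which its call begins: read the wrist's pose just before it. camera_params takes no time and is no camera call.
A pose or a line that the arm cannot do raises env.IKError and nothing moves.
- workorder.sign_off(): hands the job in; it is judged then, once.
The state is a dict: "time_s": time; "qpos": joint angles; "dq": joint speeds; "tau": joint torques, N m; "tool_pos": TCP position; "orientation": TCP orientation; "force": force on the tool from outside, world axes, zero at the start; "wrist_torque": the same for the moment, N m; "width": finger opening in mm; "grip_force": force on a finger pad.
Only numpy, scipy, OpenCV 4.12 (cv2) and the standard library are available. Lean on these libraries where they do the work, as an engineer would, in place of code of your own. Each camera call takes 0.05 s, during which the arm holds its last target. There are 200 camera calls.

## Working session

There is one attempt and no reset: what is moved stays moved. The work goes in short steps, each a Python script; the robot and the scene stay as the last script left them, time stands still between calls to the robot, and variables do not carry over. Pictures are saved under pics/ and viewed, at most 10 in all, crops included, and the job is handed in when it is done.

```bash
ls; mkdir -p pics
python3 - <<'E'
from station import env, set_gripper, viewer, workorder
import cv2,numpy as np
for n in ["scene","side"]:
    p=viewer.camera_params(n); print(n,{k:(np.round(v,3).tolist()) for k,v in p.items()})
    cv2.imwrite(f"pics/{n}0.png",viewer.camera(n))
p=viewer.camera_params("wrist"); print({k:(np.round(v,3).tolist()) for k,v in p.items()})
s=env.read_state(); print(s['time_s'],s['orientation'],s['width'])
E
```

```text
pics
scene {'fx': 467.6, 'fy': 467.6, 'cx': 314.064, 'cy': 197.581, 'pose': [[0.818, 0.242, -0.522, -42.123], [-0.575, 0.312, -0.757, -1003.226], [-0.02, 0.919, 0.394, 536.317], [0.0, 0.0, 0.0, 1.0]]}
side {'fx': 486.378, 'fy': 486.378, 'cx': 308.926, 'cy': 198.119, 'pose': [[-0.975, 0.091, -0.205, 328.614], [-0.224, -0.407, 0.885, 1038.744], [-0.003, 0.909, 0.417, 573.315], [0.0, 0.0, 0.0, 1.0]]}
{'fx': 309.707, 'fy': 309.707, 'cx': 322.671, 'cy': 199.317, 'tool_from_camera': [[-0.001, 0.957, 0.291, 80.133], [1.0, 0.001, 0.001, -0.64], [0.001, 0.291, -0.957, -82.69], [0.0, 0.0, 0.0, 1.0]]}
0.1 [ 7.07111216e-01  7.07102013e-01 -4.69870133e-04 -5.00999231e-04] 88.18708123703665
```

View pics/scene0.png

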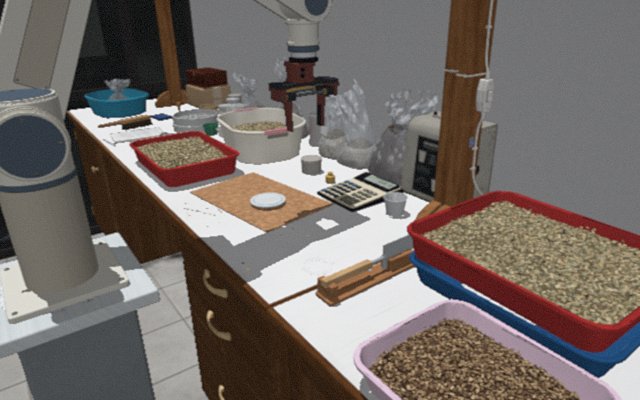

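View pics/side0.png

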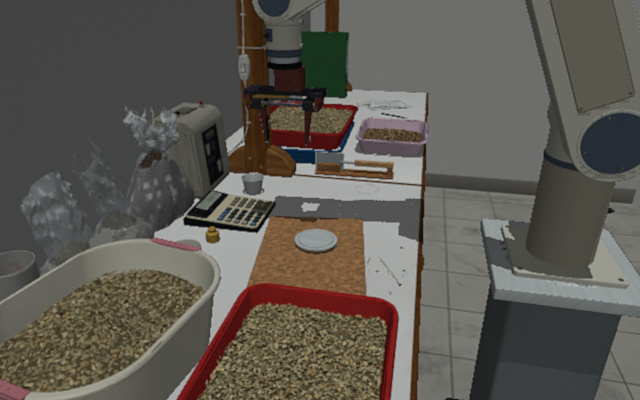

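The scene view shows the lid at about (267,201), mat corners (191,197), (225,174), (328,204), (262,230), the rest from (322,295) to (412,258) with the blade at (398,248), the cup at (395,203), the tin at (311,165) and the weight at (330,177). In the side view the lid is at (316,240), the rest spans (316,172)–(393,172), the cup is at (253,183) and the weight at (212,236).

```bash
cat > h.py <<'E'
from station import env, set_gripper, viewer, workorder
import cv2,numpy as np
from scipy.spatial.transform import Rotation as R
def ray(name,u,v,st=None):
    p=viewer.camera_params(name)
    x,y=(u-p['cx'])/p['fx'],(v-p['cy'])/p['fy']
    if name=='wrist':
        r=np.hypot(x,y); d=np.array([x/r*np.sin(r),-y/r*np.sin(r),-np.cos(r)]) if r>1e-9 else np.array([0,0,-1.])
        T=np.eye(4); T[:3,:3]=R.from_quat(st['orientation']).as_matrix(); T[:3,3]=st['tool_pos']
        P=T@np.array(p['tool_from_camera'])
    else: d=np.array([x,-y,-1.]); P=np.array(p['pose'])
    return P[:3,3],P[:3,:3]@d
def at(name,u,v,z,st=None):
    o,d=ray(name,u,v,st); return (o+d*(z-o[2])/d[2])
def proj(name,X,st=None):
    p=viewer.camera_params(name)
    if name=='wrist':
        T=np.eye(4); T[:3,:3]=R.from_quat(st['orientation']).as_matrix(); T[:3,3]=st['tool_pos']
        P=T@np.array(p['tool_from_camera'])
    else: P=np.array(p['pose'])
    c=P[:3,:3].T@(np.array(X)-P[:3,3]); x,y,z=c[0],-c[1],-c[2]
    if name=='wrist':
        th=np.arctan2(np.hypot(x,y),z); s=th/np.hypot(x,y)
    else: s=1/z
    return np.array([p['cx']+p['fx']*x*s,p['cy']+p['fy']*y*s])
def shot(name,fn):
    st=env.read_state(); im=viewer.camera(name); cv2.imwrite(f'pics/{fn}.png',im); return st,im
E
python3 - <<'E'
from h import *
np.set_printoptions(precision=1,suppress=True)
for n,u,v,z in [("scene",267,201,16),("side",316,240,16),("scene",191,197,4),("scene",225,174,4),("scene",328,204,4),("scene",262,230,4),
 ("scene",322,299,0),("scene",398,248,60),("side",393,177,0),("side",316,176,0),("side",328,155,68),("scene",395,213,0),("side",253,191,0),("scene",311,173,0),("scene",330,182,0),("side",212,242,0)]:
    print(n,u,v,at(n,u,v,z))
E
```

```text
scene 267 201 [529.2  57.4  16. ]
side 316 240 [534.2  78.8  16. ]
scene 191 197 [379.3 245.1   4. ]
scene 225 174 [543.5 363.    4. ]
scene 328 204 [667.7 -41.5   4. ]
scene 262 230 [441.8 -68.9   4. ]
scene 322 299 [ 394.5 -389.2    0. ]
scene 398 248 [ 574.2 -408.5   60. ]
side 393 177 [ 389.7 -388.8    0. ]
side 316 176 [ 625.6 -344.5    0. ]
side 328 155 [ 590.7 -356.9   68. ]
scene 395 213 [ 779.8 -191.7    0. ]
side 253 191 [ 780.5 -190.5    0. ]
scene 311 173 [779.4 203.2   0. ]
scene 330 182 [779.7  98.6   0. ]
side 212 242 [777.8 114.6   0. ]
```

```bash
cat >> h.py <<'E'
def quat(xdir,roll=0.,pitch=0.):
    """tool with x along spatula x (heading xdir rad, elevation pitch), z down, rolled about spatula x"""
    return (R.from_euler('z',xdir)*R.from_euler('y',-pitch)*R.from_euler('x',np.pi+roll)).as_quat()
E
python3 - <<'E'
from h import *
np.set_printoptions(precision=3,suppress=True)
print(env.ik([625,0,302],quat(np.pi/2)))
p=[530,-10,300]
env.reach(p,quat(np.pi/2)); st,im1=shot('wrist','w_lid'); np.save('st_lid.npy',np.r_[st['tool_pos'],st['orientation']])
env.reach([500,-370,270],quat(0.15)); st,im2=shot('wrist','w_rest'); np.save('st_rest.npy',np.r_[st['tool_pos'],st['orientation']])
print(st['time_s'],st['qpos'])
E
```

```text
[-0.019  0.424  1.63  -0.     1.087 -0.019]
1.975 [-0.655  0.456  1.662  0.     1.024  0.764]
```

View pics/w_lid.png

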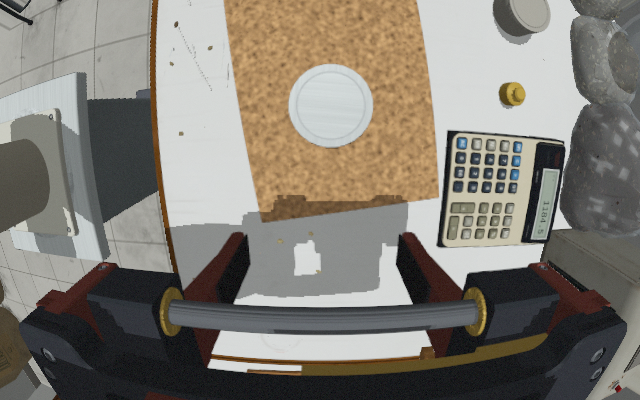

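View pics/w_rest.png

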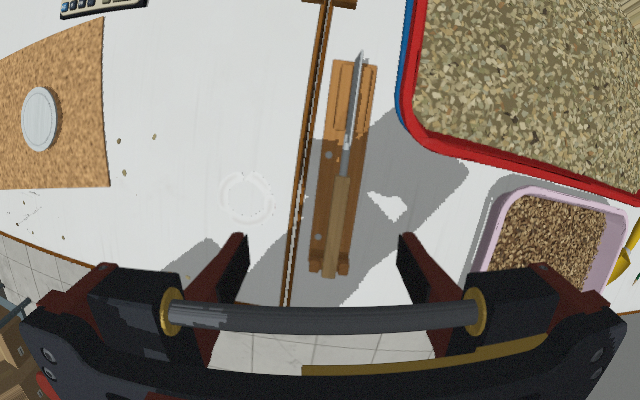

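The lid view shows the lid centred at (331,106), with near mat corners (262,221) and (438,197). The rest view shows the handle top running from (329,276) to (343,178), the blade top edge from (348,140) to (363,52), and a brown seam line from (328,20) to (287,300).

Run:
```python
from h import *
np.set_printoptions(precision=1,suppress=True)
def L(f): a=np.load(f); return dict(tool_pos=a[:3],orientation=a[3:])
s=L('st_lid.npy')
for u,v,z in [(331,106,16.5),(288,106,16.5),(373,106,16.5),(331,64,16.5),(331,147,16.5),(262,221,4),(438,197,4),(228,20,4),(416,10,4),(510,95,17),(530,25,0)]: print('lid',u,v,at('wrist',u,v,z,s))
s=L('st_rest.npy')
for u,v,z in [(329,276,46.5),(343,178,46.5),(363,52,68.5),(348,140,68.5),(328,20,0),(287,300,0),(40,120,16.5),(430,150,80),(108,186,4),(103,17,4),(333,60,34),(376,66,34),(312,270,8)]: print('rest',u,v,at('wrist',u,v,z,s))
```

```text
lid 331 106 [539.4  71.2  16.5]
lid 288 106 [489.2  71.7  16.5]
lid 373 106 [588.9  72.1  16.5]
lid 331 64 [539.4 121.2  16.5]
lid 331 147 [539.5  22.4  16.5]
lid 262 221 [449.  -76.4   4. ]
lid 438 197 [684.  -43.4   4. ]
lid 228 20 [412.3 186.8   4. ]
lid 416 10 [646.2 200.1   4. ]
lid 510 95 [776.5 100.9  17. ]
lid 530 25 [826.7 212.9   0. ]
rest 329 276 [ 397.1 -392.    46.5]
rest 343 178 [ 512.2 -388.1   46.5]
rest 363 52 [ 636.3 -385.2   68.5]
rest 348 140 [ 553.2 -384.5   68.5]
rest 328 20 [ 681.2 -347.5    0. ]
rest 287 300 [ 321.1 -346.2    0. ]
rest 40 120 [536.7  64.7  16.5]
rest 430 150 [ 558.6 -460.1   80. ]
rest 108 186 [448.1 -74.7   4. ]
rest 103 17 [682.1 -43.6   4. ]
rest 333 60 [ 629.5 -359.9   34. ]
rest 376 66 [ 631.1 -403.9   34. ]
rest 312 270 [ 379.8 -373.5    8. ]
```

```bash
cat >> h.py <<'E'
def tcp(origin,head,xg,off,roll=0.,pitch=0.):
    """TCP pose that puts the spatula origin there, gripped at its x=xg with the handle off mm ahead of the TCP"""
    q=quat(head,roll,pitch); M=R.from_quat(q).as_matrix()
    return np.array(origin)+M@np.array([xg,0,-off]),q
E
python3 - <<'E'
from h import *
np.set_printoptions(precision=2,suppress=True)
O=[454,-390,38.5]; yaw=.03
p,q=tcp(O,yaw,30,70)
env.reach(p+[0,0,90],q); env.move_l(p,rate=150,f_stop=8)
set_gripper(8); s=env.read_state(); print(s['width'],s['grip_force'],s['tool_pos'],p,s['force'])
print(env.move_l(p+[0,0,60],rate=100)); s=env.read_state(); print(s['time_s'],s['width'],s['force'],s['wrist_torque'])
for roll in (.52,-.52):
    p2,q2=tcp([540,-255,27],np.pi/2,30,70,roll); print(roll,p2,env.ik(p2,q2),env.ik(p2+[0,0,90],q2))
E
```

```text
15.466919182658783 30.000025928020477 [ 483.98 -389.09  108.46] [ 483.99 -389.1   108.5 ] [-0.7  -0.51 -0.78]
False
5.025 15.789936835169952 [ 0.34 -0.06 -1.07] [0.05 0.14 0.01]
0.52 [ 574.78 -225.     87.75] [-0.33  0.86  1.47 -0.17  1.31 -0.25] [-0.33  0.74  1.46 -0.16  1.43 -0.27]
-0.52 [ 505.22 -225.     87.75] [-0.55  0.64  2.11  1.79  0.27 -2.28] [-0.55  0.44  2.1   1.08  0.3  -1.54]
```

Run:
```python
from h import *
np.set_printoptions(precision=2,suppress=True)
s=env.read_state(); env.move_l(np.array(s['tool_pos'])+[0,0,40],rate=150)
p,q=tcp([540,-255,27],np.pi/2,30,70,.52)
env.reach(p+[0,0,80],q); print(env.move_l(p-[0,0,4],rate=60,f_stop=3))
s=env.read_state(); print(s['tool_pos']-p,s['force'])
set_gripper(25); env.hold(.2)
M=R.from_quat(q).as_matrix(); t=np.array(env.read_state()['tool_pos'])
print(env.read_state()['force'])
env.move_l(t-40*M[:,2],rate=100); set_gripper(80)
env.move_l(t-110*M[:,2],rate=200)
env.reach([540,-255,300],quat(np.pi/2)); env.hold(.2)
st,_=shot('wrist','w_flat'); shot('side','side1'); print(st['time_s']); np.save('st_flat.npy',np.r_[st['tool_pos'],st['orientation']])
```

```text
True
[-0.43 -0.18 -1.75] [ 0.92 -1.8   3.92]
[ 0.62 -0.44 -0.5 ]
11.125
```

View pics/w_flat.png

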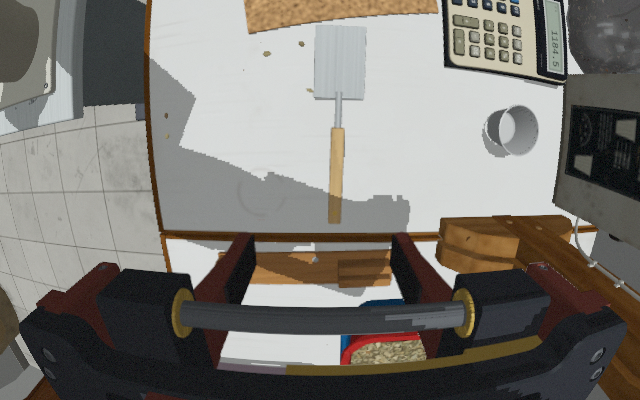

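The spatula lies flat on the desk: handle tail at (335,223), handle front at (338,128), blade front edge from (317,25) to (366,27), rear corners at (314,97) and (362,99).

Run:
```python
from h import *
np.set_printoptions(precision=1,suppress=True)
a=np.load('st_flat.npy'); s=dict(tool_pos=a[:3],orientation=a[3:])
for u,v,z in [(335,223,16),(338,128,16),(317,25,9),(366,27,9),(314,97,9),(362,99,9)]: print(u,v,at('wrist',u,v,z,s))
```

```text
335 223 [ 554.1 -316.    16. ]
338 128 [ 556.5 -197.6   16. ]
317 25 [531.9 -72.1   9. ]
366 27 [589.9 -73.4   9. ]
314 97 [ 528.3 -160.9    9. ]
362 99 [ 585.1 -162.7    9. ]
```

```bash
cat >> h.py <<'E'
XG,OFF=40,73.5
LID=np.array([539.3,71.8]); HD=np.pi/2
def edge(y,z,beta,x=LID[0]):
    """TCP pose putting the middle of the blade's front edge at x,y,z, blade heading +y at elevation beta"""
    d=np.array([0,np.cos(beta),np.sin(beta)])
    return tcp(np.array([x,y,z])-185*d,HD,XG,OFF,0,beta)
E
python3 - <<'E'
from h import *
np.set_printoptions(precision=2,suppress=True)
p,q=tcp([555.7,-257,8],np.pi/2-.028,XG,OFF)
set_gripper(60)
env.reach(p+[0,0,60],q); print(env.move_l(p,rate=80,f_stop=6)); set_gripper(8)
s=env.read_state(); print(s['width'],s['grip_force'],s['tool_pos']-p,s['force'])
env.move_l(p+[0,0,80],rate=120)
s=env.read_state(); print(s['width'],s['force'],s['wrist_torque'])
p,q=edge(LID[1]-62,40,-.2); env.reach(p,q)
p,q=edge(LID[1]-62,7,-.2); print(env.move_l(p,rate=60,f_stop=4))
st,_=shot('wrist','w_pre'); _,im=shot('side','side2'); np.save('st_pre.npy',np.r_[st['tool_pos'],st['orientation']])
print(st['time_s'],st['force'])
x,y,z=539.3,9.8,7
for dx in(-30,0,30): print(proj('wrist',[x+dx,y,z],st),proj('side',[x+dx,y,z]))
c=proj('side',[540,40,20]).astype(int); print(c)
x0,y0=max(c[0]-90,0),max(c[1]-60,0); cv2.imwrite('pics/side2c.png',cv2.resize(im[y0:y0+120,x0:x0+180],None,fx=4,fy=4,interpolation=cv2.INTER_CUBIC)); print(x0,y0)
E
```

```text
True
15.670469010879499 31.460132394258835 [-1.02  0.36 -1.15] [ 2.89 -0.5   5.68]
15.453814808150975 [ 0.68 -0.02 -2.14] [ 0.02 -0.02  0.02]
False
16.0 [-0.44  0.48 -1.1 ]
[265.14 -12.3 ] [331.96 230.64]
[324.14 -14.63] [319.9  229.35]
[383.07 -12.24] [307.96 228.08]
[317 230]
227 170
```

View pics/w_pre.png

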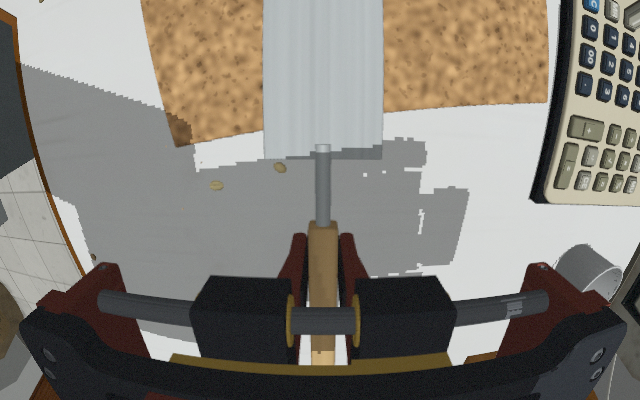

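View pics/side2c.png

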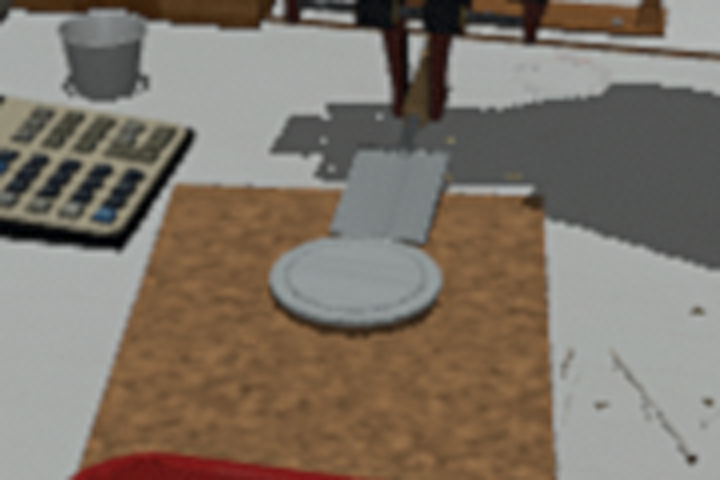

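The wrist view shows the spatula gripped straight: neck at (323,185), blade spanning columns 263–383. In the side crop the blade's front edge (332–428, 238) sits just behind the lid's near rim, and the lid centre is at (356,280). I'll slide in until the edge seats against the plug, then lever the lid up.

```bash
cat >> h.py <<'E'
LY=77.
def rot(v,f): return np.array([v[0]*np.cos(f)+v[1]*np.sin(f),-v[0]*np.sin(f)+v[1]*np.cos(f)])
def contact(f,q=(-36.,8.)):
    """world (y,z) of lid point q=(along,up) with the lid tipped by f: over plug corner, flange underside rim, top rim"""
    piv=[(34.,0.),(50.,8.),(50.,12.5)]; lim=[np.arctan2(8,16),np.pi/2,9.]; w=np.array([34.,0.])
    for i in range(3):
        p=np.array(piv[i])
        if f<=lim[i] or i==2: return w+rot(np.array(q)-p,f)+[LY,4.]
        w=w+rot(np.array(piv[i+1])-p,lim[i])
def lever(deg,rate=60,f_stop=None):
    f=np.radians(deg); b=-.2-.2*min(deg,100)/100
    c=contact(f)-1.25*np.array([-np.sin(b),np.cos(b)])
    p,q=edge(c[0],c[1],b); return env.move_l(p,rot=q,rate=rate,f_stop=f_stop)
def crop(im,fn,X=(540,90,50)):
    c=proj('side',X).astype(int); y0=max(c[1]-60,0); x0=c[0]-90
    cv2.imwrite(f'pics/{fn}.png',cv2.resize(im[y0:y0+120,x0:x0+180],None,fx=4,fy=4,interpolation=cv2.INTER_CUBIC))
E
python3 - <<'E'
from h import *
np.set_printoptions(precision=2,suppress=True)
p,q=edge(42,7,-.2); print(env.move_l(p,rate=40,f_stop=6)); print(env.read_state()['force'])
for d in (3,8,15,22,27,36,45):
    lever(d,50); s=env.read_state(); print(d,s['force'],s['wrist_torque'])
_,im=shot('side','side3'); crop(im,'side3c'); print(env.read_state()['time_s'])
E
```

```text
False
[-0.22  0.58 -2.32]
3 [-0.9   0.03 -1.1 ] [ 0.06 -0.03 -0.02]
8 [ 0.1   0.66 -1.38] [0.16 0.02 0.01]
15 [ 0.15 -0.53 -2.21] [ 0.1  -0.02  0.01]
22 [-0.7  -0.35 -1.45] [0.08 0.03 0.02]
27 [-0.65 -0.11 -1.83] [ 0.14  0.   -0.02]
36 [-0.22 -0.64 -2.13] [ 0.13 -0.02  0.  ]
45 [-0.26  0.16 -1.45] [ 0.08 -0.   -0.  ]
19.7167
```

View pics/side3c.png

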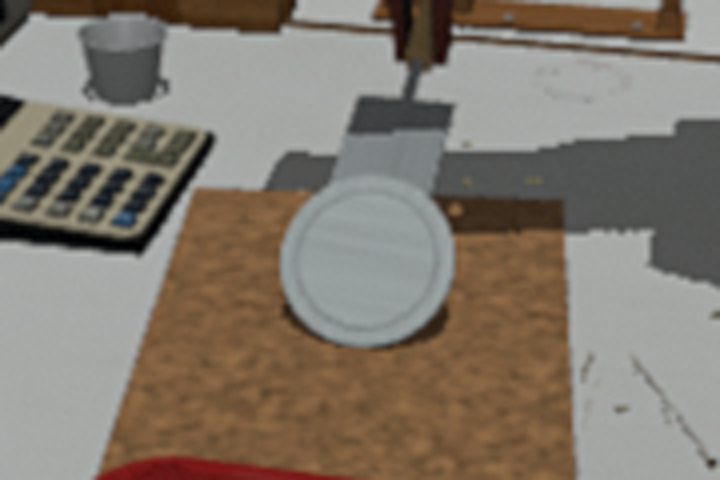

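The lid is tipped to about 45°, its far rim on the cork at (365,345) and the blade under its near rim at (370,180). I'll carry on over the top.

Run:
```python
from h import *
np.set_printoptions(precision=2,suppress=True)
for d in (55,65,75,85,93,101,108): lever(d,60)
env.hold(.5)
_,im=shot('side','side4'); crop(im,'side4c'); s=env.read_state(); print(s['time_s'],s['force'])
```

```text
23.15 [ 0.74  0.32 -1.81]
```

View pics/side4c.png

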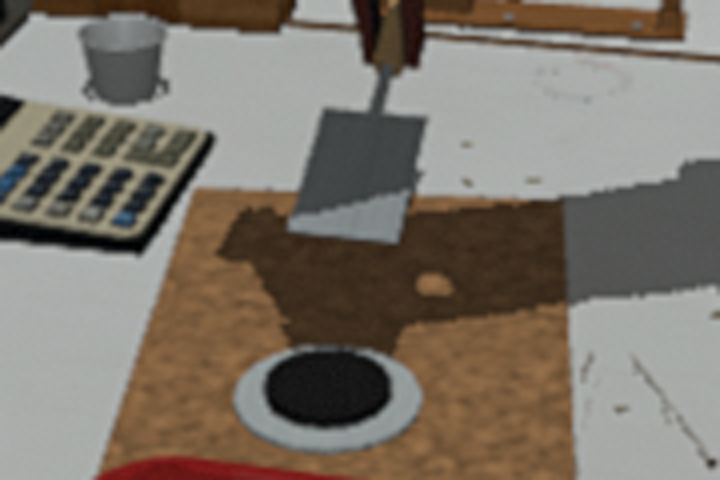

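The lid lies on the mat plug up, centred at (328,398) in the crop. Now I'll lay the spatula back on the desk.

Run:
```python
from h import *
np.set_printoptions(precision=2,suppress=True)
s=env.read_state(); env.move_l(np.array(s['tool_pos'])+[0,-120,40],rate=150)
p,q=tcp([550,-257,8],HD,XG,OFF)
env.reach(p+[0,0,60],q); print(env.move_l(p-[0,0,1.5],rate=40,f_stop=4))
s=env.read_state(); print(s['tool_pos'],s['force'])
set_gripper(50); env.hold(.2); env.move_l(p+[0,0,100],rate=120)
env.reach([540,-255,300],quat(HD)); env.hold(.3)
st,_=shot('wrist','w_end'); shot('side','side5'); print(st['time_s'],st['force'])
```

```text
True
[ 549.93 -216.98   80.34] [-0.27 -0.24  6.42]
29.1083 [ 0.03 -0.13 -0.21]
```

View pics/side5.png

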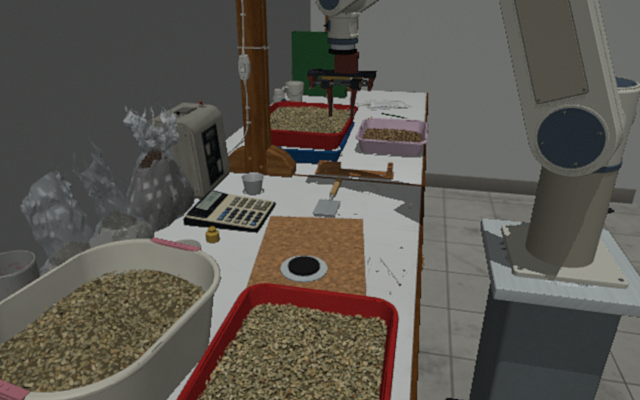

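The lid lies plug up on the mat at (303,268). The spatula is flat on the desk at (330,197), well clear of it. The cup (253,183) and weight (212,236) have not moved.

```bash
python3 -c "
from station import workorder
print(workorder.sign_off())"
```

```text
the job is handed in; nothing more can be done
None
```

The lid lies flat on the mat with its plug up, the spatula is flat on the desk clear of it, the cup, tin and weight were left alone, and the job was handed in at about 29 s.

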